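Release a spent extractor cartridge with the pin tool and stack it

ROBOT

A 7-joint arm with a two-finger parallel gripper is mounted at the origin on the work surface. World frame = base frame: x ahead of the robot, y to its left, z up, the work surface at z = 0. Lengths are in mm, angles in rad, forces in N, time in s.
With the tool pointing down it reaches from about 425 to 825 mm from the base axis. Payload 3.6 kg.
Tool frame: the origin (TCP) lies at the very end of the fingers, on their centre line; the grasp point (between the pads) lies 19 mm behind it (manip.grip_depth is the z of the grasp point in the tool frame, in mm); z points along the fingers, y is the line along which they close (so a half turn about z gives the same grasp; the last joint's range is limited). The gripper opens to 85 mm and grips with 20 to 120 N. Pads are 22 mm wide; open, the fingers measure 114 mm over their backs; the gripper's body (76 mm by 85 mm) begins 54 mm behind the grasp point. The pads swing forward as they close: fully open they stand 13 mm farther back than shut.
Start: joints at [-1.202, 0.615, -0.013, 1.423, 0.008, 1.103, -0.04], TCP at [249.97, 599.981, 231.297] pointing down, gripper open.
Joint ranges: [-3.12, 3.12], [-0.3, 2.06], [-1.34, 1.32], [0.26, 2.42], [-1.36, 4.5], [0.01, 1.98], [-2.84, 2.84]. Speed limits (rad/s): [2.79, 2.79, 3.14, 3.14, 3.14, 3.14, 3.14].

INTERFACE

Orientations are given as a unit quaternion [x, y, z, w].
In Python, from workcell import manip, optics, order gives the robot as it stands (manip), with the cameras (optics) and the job (order). Calls block until the motion is done:
- manip.move_ptp(position, orientation): joint-space move of the TCP to a pose.
- manip.servo_line(position, orientation=None, max_speed=150): straight line of the TCP; orientation=None keeps the orientation; max_speed is the mean speed in mm/s.
- manip.move_joints(angles): joint-space move.
- manip.move_gripper(opening, newtons=None): opening from 0.0 (shut) to 1.0 (fully open); newtons is the grip in N (None keeps the last); returns when the fingers have stopped.
- manip.sleep(seconds).
- manip.solve_ik(position, orientation): joint angles nearest the present ones, or None.
- manip.get_state(): the state.
- optics.grab_frame(name): name is "scene" or "side" or "wrist"; returns a dict with "img" (400x640x3 uint8, red, green, blue), "intrinsics" (3x3 intrinsics, pixels), "world_from_camera" (4x4, takes a point from camera to world coordinates); the wrist camera has in their place "hand_eye" (4x4, takes a point from camera to tool coordinates, whose origin is the TCP and whose axes are the flange's). Camera axes: x right, y down, z forward; pixel columns grow to the right and rows downward; lengths in mm; the calibration is good to about 2 mm. A picture is of the moment at which its call begins: read the wrist's pose just before it. There is no depth.
A pose or a line that the arm cannot do raises manip.MotionError and nothing moves.
- order.hand_in(): hands the job in; it is judged then, once.
The state is a dict: "time_s": time; "qpos": joint angles; "qvel": joint speeds; "tau": joint torques, N m; "tool_pos": TCP position; "ee_rot": TCP orientation; "wrist_force": force on the tool from outside, world axes, zero at the start; "moment": the same for the moment, N m; "opening": opening from 0.0 (shut) to 1.0 (fully open); "gripper_force": force on a finger pad.
Only numpy, scipy, OpenCV 4.12 (cv2) and the standard library are available. Lean on these libraries where they do the work, as an engineer would, in place of code of your own. Each camera call takes 0.05 s, during which the arm holds its last target. There are 200 camera calls.

TASK

The carbon cartridge in the bench extractor is spent. With the blue-handled pin tool, whose pin may be clamped at any length, press the red catch at the bottom of the small well in the cartridge's nose right down, firmly but without forcing it, hold it so while you push the cartridge well out along the shelf with the tool, and stand the tool back in its wooden block. Then stack the freed cartridge squarely, right side up, on the column of two spent cartridges, without shifting the column or the cup, bottle and mould.

Things in the scene. Friction and masses are not known exactly. Their poses are not given: they have to be found in the camera images.
- extractor: White bench fume extractor, fixed. Origin on the bench under the middle of its mouth; +x into the machine, z up; the cartridge comes out along -x. Mouth section x 0 to 70 mm, 140 mm wide, 78 mm high; blower case behind it (x 70 to 270 mm) 170 mm high, its round inlet at x 185 mm up to 230 mm. Base plate 8 mm thick, 150 mm wide, x -160 to +270 mm.
- cartridge: Closed grey filter cartridge, yellow nose, 160 x 60 x 44 mm, 0.3 to 0.5 kg, loose. Origin at the centre of its underside; x along it (nose -80, rear +80 mm), z up. Starts latched on the plate, nose 45 mm out of the mouth, 2 mm play. Two 18 mm wide stacking ribs on top along the long sides (z 44 mm), between them a groove 24 mm wide (floor z 36 mm); the red tooth in it stays below the ribs.
- well (a point): Centre of the mouth of the square 12 x 12 mm well in the groove floor of the cartridge's nose (cartridge x = -58 mm, z = 36 mm). At its bottom is the round red catch button, 11 mm across, its top 10 mm below this point when up. The well's walls take the push of a pin.
- catch (a joint): How far the catch is pressed, in m: 0 up, 0.008 on its rigid stop (over 35 N on it would damage it). Spring: 4 N to start, 9 N on the stop. The tooth moves with the button: it clears the keeper from about 0.005 on and must stay down until the cartridge is about 25 mm out; after that it need not be held.
- column_low: Lower spent cartridge of the column, standing on the bench; same shape, size and axes as the cartridge, 0.34 kg, loose.
- column_top: Upper spent cartridge of the column, lying squarely on the lower one; same shape, size and axes, loose. The freed cartridge goes on its ribs (tops at z = 44 mm in its frame), long sides flush, either way round.
- tool_block: Wooden tool block, fixed, 84 x 84 x 70 mm high, origin at the centre of its underside. A square 16 mm hole goes through its middle.
- block_hole (a point): Centre of the mouth of the block's hole, on its top face.
- pin_tool: Pin tool standing upright in the block, its guard on the block's top; 0.12 kg, loose. Origin at the centre of the guard's underside, z up along the tool. Square steel guard 32 x 32 mm, z 0 to 5 mm; square blue handle 24 x 24 mm, z 5 to 61 mm, cap to 66 mm, flats facing the tool's x and y. Below the guard a 7 mm steel pin, clamped firmly in the chuck (holds over 100 N).
- handle (a point): Middle of the blue handle, on the tool's axis, 33 mm above the guard's underside. The pin is clamped at whatever length was last wanted: it sticks out 44 to 68 mm below the guard, differently each time, and is not measured; in the block it is out of sight.
- cup: Brown paper cup, 80 mm across, 95 mm high; bystander. Origin at the centre of its underside.
- bottle: White bottle with green cap, 52 mm across, 130 mm high; bystander. Origin at the centre of its underside.
- mould: Purple oval mould with orange casting, 140 x 80 x 22 mm; bystander. Origin at the centre of its underside.
- mouth (a point): Middle of the mouth, on top of the base plate (8 mm above the bench). Before it the plate is an open shelf, 160 mm long, no lips. Behind it the bay is 63 mm wide, 46 mm high, 119 mm deep. A steel keeper tab, 12 mm thick (extractor x 0 to 12 mm), hangs from the roof into the cartridge's groove and blocks the cartridge's tooth.

How it is judged (in metres and radians):
On the way, in this order (a step that is already met when the one before it is completed fails the run):
1. the pin tool holds the catch right down (within 1 mm of its stop), the cartridge still home in its bay (value of joint catch above 0.007 m and contact force between pin_tool and cartridge above 2 N and contact force between the fingers and pin_tool above 2 N and x of cartridge in the frame of extractor above 0.028 m), for 0.15 s.
2. with the catch still held down by the tool, the cartridge has been pushed 15 mm out, its tooth under the keeper (value of joint catch above 0.004 m and contact force between pin_tool and cartridge above 2 N and contact force between the fingers and pin_tool above 2 N and x of cartridge in the frame of extractor below 0.02 m), for 0.05 s.
3. the tool has pushed the cartridge at least 50 mm out along the shelf, the fingers not on it (contact force between pin_tool and cartridge above 0.5 N and contact force between the fingers and cartridge below 0.1 N and x of cartridge in the frame of extractor below -0.015 m), for 0.05 s.
At the end, for the whole second after the job is handed in: The cartridge lies still and right side up on the column's upper cartridge, within 7 mm lengthwise, 6 mm sideways and 5 degrees of flush (either way round), the two below it still as square; the pin tool stands in its block, guard down on the wood (within 4 mm) (x of cartridge in the frame of column_top between -0.007 and 0.007 m and y of cartridge in the frame of column_top between -0.006 and 0.006 m and z of cartridge in the frame of column_top between 0.041 and 0.047 m and angle between the x axis of cartridge and the x axis of column_top, either way round below 0.09 rad and angle between cartridge's own z axis and vertical below 0.05 rad and x of column_top in the frame of column_low between -0.007 and 0.007 m and y of column_top in the frame of column_low between -0.006 and 0.006 m and angle between the x axis of column_top and the x axis of column_low, either way round below 0.09 rad and linear speed of each of cartridge, pin_tool below 0.02 m/s and z of pin_tool in the frame of block_hole below 0.004 m and horizontal distance between pin_tool and block_hole below 0.008 m and angle between pin_tool's own z axis and vertical below 0.08 rad); the robot touches nothing.
It fails at once if the catch is forced: more than 35 N between tool and cartridge (contact force between pin_tool and cartridge above 35 N).
It fails at once if the column is shifted by more than 15 mm (distance of any of column_low, column_top from where it was at the start of the episode above 0.015 m).
It fails at once if the cup, bottle or mould is moved by more than 15 mm (distance of any of cup, bottle, mould from where it was at the start of the episode above 0.015 m).
It also fails if it takes over 58 s, if anything falls off the work surface, if the arm or the gripper's body presses on something with over 40 N, if the wrist force passes 120 N, or if a joint passes its speed limit or range.

## Working session

There is one attempt and no reset: what is moved stays moved. The work goes in short steps, each a Python script; the robot and the scene stay as the last script left them, time stands still between calls to the robot, and variables do not carry over. Pictures are saved under pics/ and viewed, at most 10 in all, crops included, and the job is handed in when it is done.

```bash
ls; mkdir -p pics; python3 - <<'E'
from workcell import manip, optics, order
import cv2,json,numpy as np
c={}
for n in("scene","side","wrist"):
    s=manip.get_state();f=optics.grab_frame(n)
    cv2.imwrite(f"pics/{n}0.png",f["img"][:,:,::-1])
    print(n,{k:np.round(v,4).tolist() for k,v in f.items() if k!="img"})
print(s)
print(manip.grip_depth)
E
```

```text
pics
workcell.py
scene {'intrinsics': [[481.2799, 0.0, 323.4704], [0.0, 481.2799, 195.7061], [0.0, 0.0, 1.0]], 'world_from_camera': [[0.1677, 0.6191, -0.7672, 1688.2446], [0.9857, -0.094, 0.1397, -299.9014], [0.0144, -0.7797, -0.626, 948.2466], [0.0, 0.0, 0.0, 1.0]]}
side {'intrinsics': [[376.7382, 0.0, 322.9571], [0.0, 376.7382, 202.9769], [0.0, 0.0, 1.0]], 'world_from_camera': [[0.7992, -0.3817, 0.4644, 193.5836], [-0.601, -0.5204, 0.6066, -632.271], [0.0101, -0.7639, -0.6453, 652.689], [0.0, 0.0, 0.0, 1.0]]}
wrist {'intrinsics': [[311.3446, 0.0, 323.0441], [0.0, 311.3446, 200.0455], [0.0, 0.0, 1.0]], 'hand_eye': [[-0.0006, -0.9628, -0.2704, 69.7122], [1.0, -0.0005, -0.0006, -0.5022], [0.0005, -0.2704, 0.9628, -142.5132], [0.0, 0.0, 0.0, 1.0]]}
{'time_s': 0.1, 'qpos': array([-1.20249171,  0.61585626, -0.01262736,  1.42476961,  0.00810906,
        1.10341333, -0.04039956]), 'qvel': array([-7.36219583e-04,  8.08780614e-05, -2.15802266e-04, -6.17304643e-03,
       -1.03715029e-03, -2.44638880e-03, -4.37911571e-04]), 'tau': array([ 8.49349763e-04, -4.70385718e+01,  2.60158796e-01, -1.71572828e+01,
        1.01339907e-02,  5.78919804e-03,  6.05319357e-06]), 'tool_pos': array([249.72329607, 599.35093717, 230.22180078]), 'ee_rot': array([ 1.96083829e-01,  9.80586404e-01, -1.17802786e-03, -2.18632374e-04]), 'wrist_force': array([-0.43689553, -0.52700513,  0.24451328]), 'moment': array([-0.01369842,  0.0628603 , -0.02344919]), 'gripper_force': 0.0, 'opening': 1.0047528961319772}
-18.700000000000003
```

View pics/scene0.png

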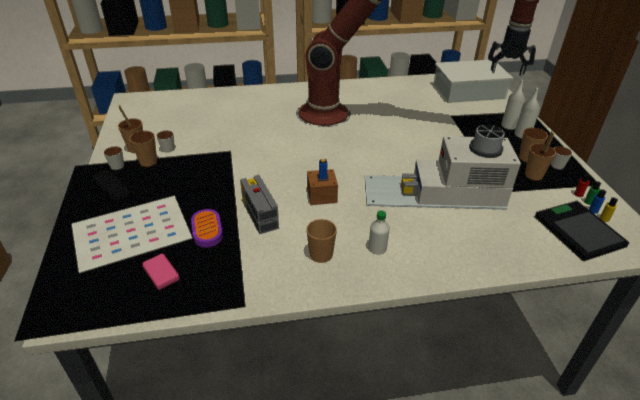

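View pics/side0.png

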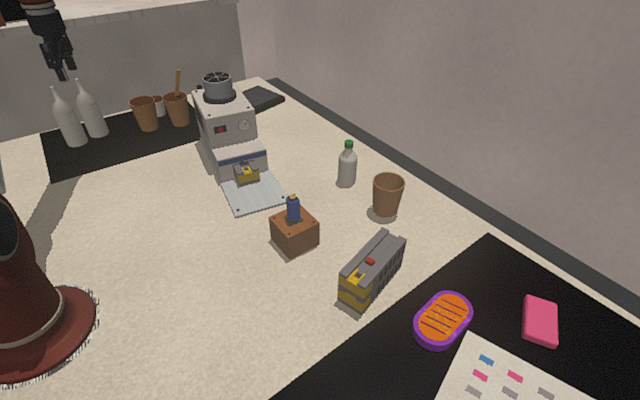

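The scene view shows the column around (259,203), the block top around (323,178), and the tool handle at (323,168). The plate's left corners are at (365,177) and (367,205), with the yellow nose at (408,186). The cup is at (321,240), the bottle at (379,232), and the mould at (207,228). The side view shows the same layout.

```bash
cat > h.py <<'E'
from workcell import manip, optics, order
import cv2,numpy as np
from scipy.spatial.transform import Rotation as R
def grab(n,save=None):
    s=manip.get_state();f=optics.grab_frame(n);K=f["intrinsics"]
    if n=="wrist":
        T=np.eye(4);T[:3,:3]=R.from_quat(s["ee_rot"]).as_matrix();T[:3,3]=s["tool_pos"];T=T@f["hand_eye"]
    else:T=f["world_from_camera"]
    if save: cv2.imwrite(f"pics/{save}.png",f["img"][:,:,::-1]);np.savez(f"pics/{save}.npz",K=K,T=T)
    return f["img"],K,T
def load(n): d=np.load(f"pics/{n}.npz");return d["K"],d["T"]
def ray(K,T,uv,z):
    d=T[:3,:3]@np.linalg.solve(K,[uv[0],uv[1],1.]);c=T[:3,3];return (c+d*(z-c[2])/d[2])
def proj(K,T,p):
    q=T[:3,:3].T@(np.asarray(p,float)-T[:3,3]);q=K@q;return q[:2]/q[2]
def down(yaw): # tool z down, tool x at yaw
    c,s=np.cos(yaw),np.sin(yaw)
    return R.from_matrix(np.array([[c,s,0],[s,-c,0],[0,0,-1]])).as_quat()
E
python3 - <<'E'
from h import *
for n in("scene","side"):
    _,K,T=grab(n,n+"1")
    P={"scene":[("plateA",(365,177),8),("plateB",(367,205),8),("blk",(323,178),70),("tool",(323,160),136),("nose",(408,181),52),("colnear",(264,229),0),("colfarTL",(243,180),88),("colfarTR",(256,177),88),("cup",(321,257),0),("bottle",(378,250),0),("mould",(207,228),22)],
     "side":[("plateA",(238,213),8),("plateB",(287,203),8),("blk",(294,222),70),("tool",(293,196),136),("nose",(247,172),52),("colTL",(340,275),88),("colTR",(381,231),88),("colBR",(405,240),88),("colnearR",(368,287),88),("cup",(384,216),0),("bottle",(346,184),0),("mould",(443,320),22)]}[n]
    for a,uv,z in P: print(n,a,np.round(ray(K,T,uv,z)))
for y in(0,np.pi/2,np.pi,-np.pi/2):print(down(y), manip.solve_ik([550,0,300],down(y)))
E
```

```text
scene plateA [460.  61.   8.]
scene plateB [601.  34.   8.]
scene blk [526. -91.  70.]
scene tool [526. -92. 136.]
scene nose [557. 172.  52.]
scene colnear [ 652. -284.    0.]
scene colfarTL [ 525. -331.   88.]
scene colfarTR [ 516. -292.   88.]
scene cup [ 787. -140.    0.]
scene bottle [785.  21.   0.]
scene mould [ 647. -443.   22.]
side plateA [458.  71.   8.]
side plateB [581.  30.   8.]
side blk [520. -99.  70.]
side tool [527. -89. 136.]
side nose [537. 160.  52.]
side colTL [ 499. -290.   88.]
side colTR [ 644. -249.   88.]
side colBR [ 666. -298.   88.]
side colnearR [ 523. -342.   88.]
side cup [ 759. -154.    0.]
side bottle [767.   9.   0.]
side mould [ 624. -451.   22.]
[1. 0. 0. 0.] [-0.54647043  0.48630836  0.80119153  1.62656361 -0.37032483  1.18749135
 -1.23343321]
[0.70710678 0.70710678 0.         0.        ] [-0.35080829  0.42300409  0.46951563  1.62093791 -0.20520608  1.1468912
  0.16790855]
[6.123234e-17 1.000000e+00 0.000000e+00 0.000000e+00] [-0.14544118  0.39810264  0.15654342  1.61454882 -0.06674634  1.13417376
  1.59809351]
[ 0.70710678 -0.70710678  0.          0.        ] [-0.69754189  0.60454172  1.13627321  1.63042187 -0.56848533  1.27878296
 -2.6000541 ]
```

```bash
python3 - <<'E'
from h import *
q=down(np.radians(169))
ims=[]
for n,p in(("w_nose",[550,180,200]),("w_tool",[526,-92,250]),("w_col",[582,-296,250])):
    manip.move_ptp(p,q);s=manip.get_state();print(n,s["time_s"],np.round(s["tool_pos"],1),np.round(s["qpos"],2))
    im,_,_=grab("wrist",n)
E
```

```text
w_nose 2.125 [549.6 181.8 200.1] [-0.36  0.53  0.    1.68 -0.    0.93  1.03]
w_tool 3.25 [526.4 -89.6 249.7] [ 0.11  0.42  0.02  1.73 -0.01  0.99  1.52]
w_col 4.1583 [ 582.8 -292.8  249.7] [ 0.4   0.61  0.06  1.39 -0.04  1.15  1.85]
```

```bash
python3 -c "
import cv2
a=cv2.imread('pics/w_nose.png');print(a.shape)
cv2.imwrite('pics/n1.png',cv2.resize(a[60:360,120:520],None,fx=2,fy=2,interpolation=2))"
```

```text
(400, 640, 3)
```

View pics/n1.png

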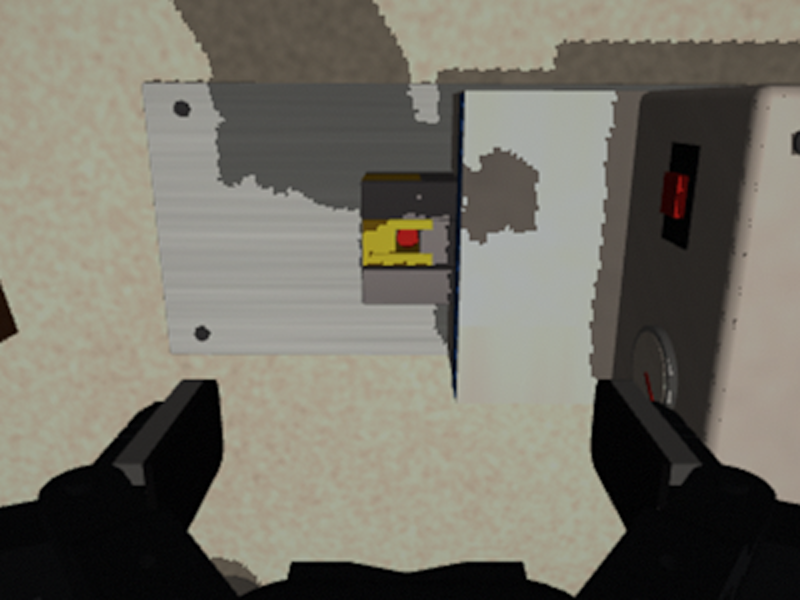

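View pics/w_tool.png

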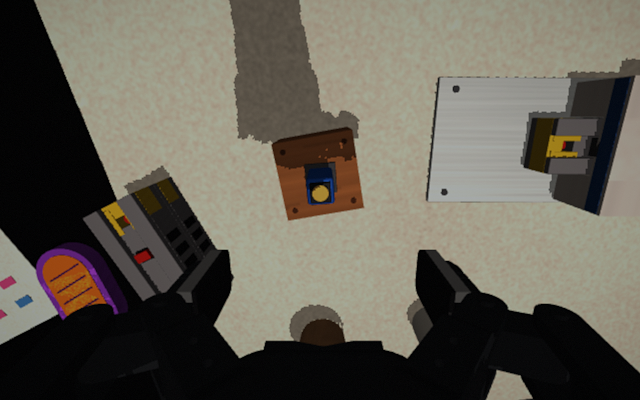

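View pics/w_col.png

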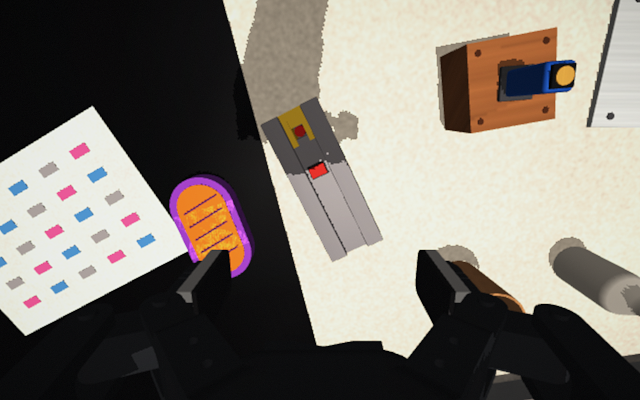

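The nose crop (2x, offset 120,60) shows the well and button at about (407,238), the nose edge at column 361 and the mouth face at column 457. In the tool view, the cap is at (320,193) and the block corners are near (273,143), (352,128), (363,207) and (288,219). In the column view, the top face corners are near (261,124), (315,97), (382,241) and (334,262). I'll enlarge all three in one composite.

```bash
python3 - <<'E'
import cv2,numpy as np
def crop(n,x,y,w,h,f):
    a=cv2.imread(f'pics/{n}.png')[y:y+h,x:x+w];a=cv2.convertScaleAbs(a,alpha=1.3,beta=20);return cv2.resize(a,None,fx=f,fy=f,interpolation=cv2.INTER_CUBIC)
o=np.zeros((600,800,3),np.uint8)
o[:300,:400]=crop('w_nose',295,140,50,37,8)[:300,:400].copy() if 0 else cv2.resize(crop('w_nose',295,140,50,37,8),(400,296)).repeat(1,0)[:296].tolist()+[[[0]*3]*400]*4
o[:300,400:]=crop('w_tool',265,122,100,100,4)[:400,:400][:0].reshape(0,400,3) if 0 else cv2.resize(crop('w_tool',295,155,50,50,6),(300,300)).tolist() and np.pad(crop('w_tool',295,155,50,50,6),((0,0),(0,100),(0,0)))
# column crop x250..400,y90..270 -> rotate no; scale 
c=crop('w_col',255,90,133,50,3);o[300:450,:399]=c
c=crop('w_col',255,220,133,50,3);o[450:600,:399]=c
c=crop('w_tool',265,122,100,100,3);o[300:600,400:700]=c
cv2.imwrite('pics/comp.png',o)
E
```

```text
(no output)
```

View pics/comp.png

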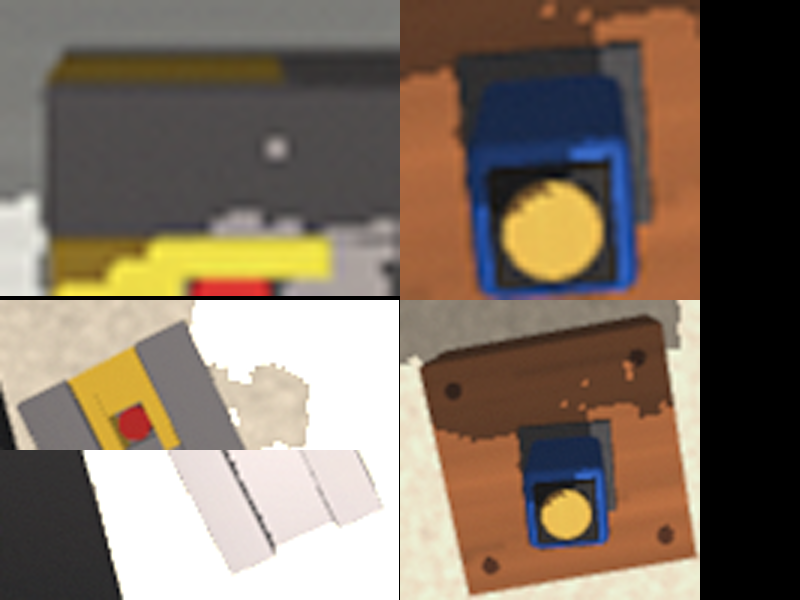

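```bash
python3 - <<'E'
from h import *
r=lambda n,uv,z:ray(*load(n),uv,z)
c=lambda x,y:(120+x/2,60+y/2)
N='w_nose'
for a,uv,z in [("plTL",c(143,83),8),("plBL",c(172,353),8),("plTR",c(440,83),8),("plBR",c(450,353),8),
 ("well",c(407.5,241.5),44),("ribout top@nose",(301,151),52),("ribout bot@nose",c(361,303),52),("roofT",c(463,92),78),("roofB",c(457,402),78),("rib right top",c(455,182),52)]:
    print(a,np.round(r(N,uv,z),1))
print("cap",np.round(r('w_tool',(320.3,193),136),1))
B=[r('w_tool',(400*0+265+(x-400)/3,122+(y-300)/3),70) for x,y in((422,366),(660,322),(696,556),(470,594))]
print("blk",np.round(B,1),np.mean(B,0), np.degrees([np.arctan2(*(B[1]-B[0])[[1,0]]),np.arctan2(*(B[2]-B[3])[[1,0]])]))
for i in range(4):print(np.linalg.norm(B[i]-B[i-1]))
C=[r('w_col',uv,96-8) for uv in((261,124.3),(317,96.7),(382.3,239.3),(333.3,261))]
print("col",np.round(C,1),np.mean(C,0)); 
for i in range(4):print(np.linalg.norm(C[i]-C[i-1]),np.degrees(np.arctan2(*(C[i]-C[i-1])[[1,0]])))
E
```

```text
plTL [444.7  64.5   8. ]
plBL [590.6  36.2   8. ]
plTR [473.5 214.    8. ]
plBR [620.9 193.7   8. ]
well [544.2 183.3  44. ]
ribout top@nose [510.8 168.2  52. ]
ribout bot@nose [568.4 155.5  52. ]
roofT [480.3 218.5  78. ]
roofB [616.5 192.9  78. ]
rib right top [518.9 210.6  52. ]
cap [521.9 -91.3 136. ]
blk [[ 478.4 -133.4   70. ]
 [ 479.2  -51.2   70. ]
 [ 563.   -52.    70. ]
 [ 561.7 -135.2   70. ]] [520.56354885 -92.9297951   70.        ] [89.42704159 89.16049563]
83.40398006372098
82.13132646426052
83.78525866484956
83.2211947216015
col [[ 513.6 -339.4   88. ]
 [ 499.2 -282.4   88. ]
 [ 652.  -242.4   88. ]
 [ 666.9 -297.6   88. ]] [ 582.92080775 -290.45124945   88.        ]
158.92630482176637 -164.73137577633625
58.83518117718068 104.21140338720298
157.9738742378446 14.65324313181891
57.128625989236504 -74.85576082734444
```

Sizes and yaw agree: plate 148.6 mm, block about 83 mm, column 158 × 58 mm, extractor yaw 79.1°. The well at (544, 183.5) checks out from four independent cues. Next I grasp the tool.

```bash
python3 - <<'E'
from h import *
q=down(np.radians(172.5))
manip.move_ptp([521.9,-91.3,200],q)
manip.servo_line([521.9,-91.3,87],q,150); manip.sleep(.2)
s=manip.get_state();print(s["time_s"],np.round(s["tool_pos"],2))
manip.move_gripper(0.0,80)
s=manip.get_state();print(s["time_s"],np.round(s["tool_pos"],2),s["opening"],s["gripper_force"],s["wrist_force"])
manip.servo_line([521.9,-91.3,180],q,150)
manip.move_ptp([544,183.5,180],down(np.radians(169.1)));manip.sleep(.4)
s=manip.get_state();print(s["time_s"],np.round(s["tool_pos"],2),s["opening"],s["wrist_force"])
grab("wrist","held");grab("side","heldside");grab("scene","heldscene")
a=cv2.imread('pics/held.png')[180:400,220:420];o=np.zeros((600,800,3),np.uint8)
a=cv2.convertScaleAbs(cv2.resize(a,(545,600),interpolation=2),alpha=1.4,beta=30);o[:,:545]=a
for i,n in enumerate(("side","scene")):
    K,T=load("held"+n);u=proj(K,T,[544,183.5,130]).astype(int);print(n,u)
    b=cv2.imread(f'pics/held{n}.png')[u[1]-30:u[1]+30,u[0]-25:u[0]+25];b=cv2.resize(b,(250,300),interpolation=2);o[i*300:i*300+300,548:798]=b
cv2.imwrite('pics/heldc.png',o)
E
```

```text
6.1917 [522.58 -91.46  87.94]
6.7833 [522.19 -91.35  87.24] 0.27088723058234876 78.21208477020264 [0.2991793  0.49101149 2.03484301]
9.0167 [544.18 182.83 180.1 ] 0.27318642734552057 [-0.08562665  1.25719117 -1.77108491]
side [241 142]
scene [413 157]
```

View pics/heldc.png

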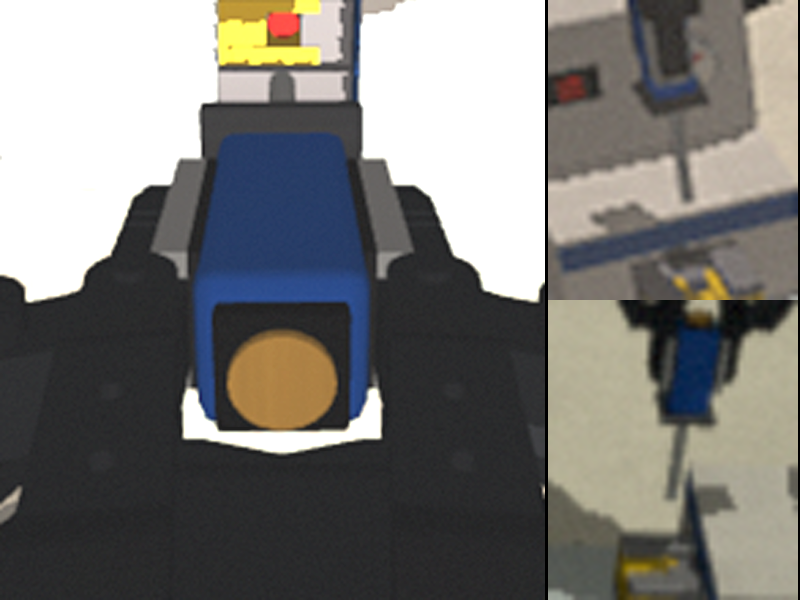

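The enlarged view shows the pin tip at crop (283,70), the well's far edge at row 47 and columns 268–299, and the cap centre at (282,380). So the pin column matches the well column, and I'll check the other axis numerically.

```bash
python3 - <<'E'
from h import *
s=manip.get_state();f=optics.grab_frame("wrist");K=f["intrinsics"];H=f["hand_eye"]
c=lambda x,y:(220+x/2.725,180+y/2.727)
cap=ray(K,H,c(282,380),-48.8);print("cap tool",cap)
capsq=ray(K,H,c(281,366),-48.8);print("cap square",capsq)
zt=s["tool_pos"][2];zw=zt-44
print("well far edge",ray(K,H,c(283.5,47),zw),"(+6 -> centre)")
print("well sides",ray(K,H,c(268,47),zw)[1],ray(K,H,c(299,47),zw)[1])
for L in(44,50,56,62,68): print(L,ray(K,H,c(283,70),-48.8+66+L), "side/scene proj:")
a=f["img"][140:215,290:360,::-1];cv2.imwrite("pics/wc.png",cv2.convertScaleAbs(cv2.resize(a,None,fx=8,fy=8,interpolation=2),alpha=.9))
E
```

```text
cap tool [  0.07283297  -0.19572245 -48.8       ]
cap square [  2.1552566  -0.3231043 -48.8      ]
well far edge [ -5.70592834   0.49818203 136.0503747 ] (+6 -> centre)
well sides -4.774425206423759 5.770716181968112
44 [ 8.61150421  0.16717753 61.2       ] side/scene proj:
50 [ 6.80958518  0.18012448 67.2       ] side/scene proj:
56 [ 5.00766615  0.19307144 73.2       ] side/scene proj:
62 [ 3.20574712  0.20601839 79.2       ] side/scene proj:
68 [ 1.40382808  0.21896535 85.2       ] side/scene proj:
```

View pics/wc.png

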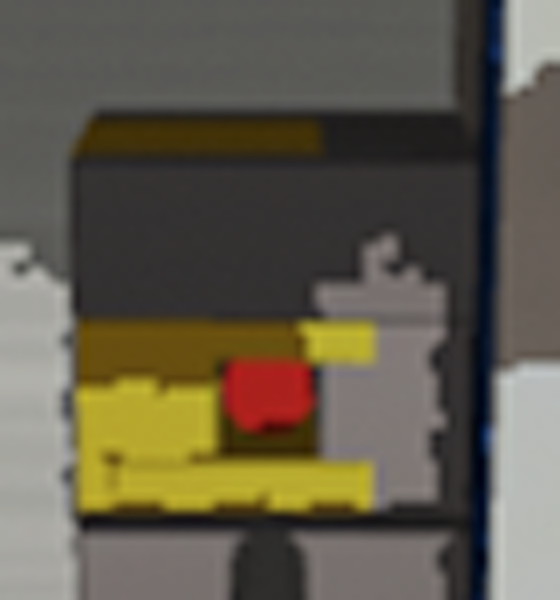

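Well mouth centre is at (323.6,191.1) and the pin at column 323.5, with a pin length of about 60 mm. The alignment is good to about 1 mm, so I do a guarded press.

```bash
python3 - <<'E'
from h import *
q=down(np.radians(169.1));X,Y=544,183.5
manip.servo_line([X,Y,132],q,120);manip.sleep(.3)
b=manip.get_state();b0=b["wrist_force"];print(b["time_s"],np.round(b["tool_pos"],2),b0)
z=132;first=None;log=[]
while z>88:
    z-=1 if first is None else .5
    manip.servo_line([X,Y,z],q,25);manip.sleep(.06)
    s=manip.get_state();F=s["wrist_force"]-b0
    log.append((z,round(float(s["tool_pos"][2]),2),*np.round(F,1).tolist()))
    if first is None and F[2]>2.5: first=z
    if F[2]>13: break
print("first",first,*log[-26:],sep="\n");print(s["time_s"],s["tool_pos"],s["opening"])
E
```

```text
10.0667 [544.42 183.63 132.75] [ 1.03741528  0.349147   -0.74071309]
first
113
(119, 118.96, -0.6, -0.1, -0.6)
(118, 117.95, -0.5, -0.4, -1.0)
(117, 116.98, -0.6, -0.9, 0.3)
(116, 115.93, -0.9, 0.4, -0.4)
(115, 114.97, -1.3, -0.8, -1.3)
(114, 114.12, -0.4, -0.8, -0.2)
(113, 113.43, -1.7, -1.1, 4.1)
(112.5, 112.67, -2.6, -0.4, 4.5)
(112.0, 112.1, -1.4, -0.5, 4.8)
(111.5, 111.58, -0.7, -0.7, 5.0)
(111.0, 111.08, -1.0, -0.2, 5.0)
(110.5, 110.55, -0.8, -0.0, 4.7)
(110.0, 110.05, -1.3, -0.9, 5.2)
(109.5, 109.6, -0.6, -0.8, 5.0)
(109.0, 109.12, -1.0, -0.0, 5.8)
(108.5, 108.67, -0.2, -1.3, 5.2)
(108.0, 108.23, -0.9, -2.1, 7.0)
(107.5, 107.77, -0.7, -0.5, 6.8)
(107.0, 107.34, -1.4, -0.9, 6.5)
(106.5, 106.86, -1.5, -1.5, 7.2)
(106.0, 106.42, -0.8, -0.7, 7.4)
(105.5, 105.97, -0.6, -0.6, 7.5)
(105.0, 105.53, -1.2, -1.0, 8.3)
(104.5, 105.39, -1.9, -1.3, 9.2)
(104.0, 105.23, -2.7, -1.3, 12.4)
(103.5, 105.09, -1.8, -2.0, 13.7)
21.7833 [544.3884773  183.34839729 105.08876096] 0.2735044752725376
```

Textbook profile: contact at 113.4 mm, stop at 105.4 mm. Now the push.

```bash
python3 - <<'E'
from h import *
q=down(np.radians(169.1));P=np.array([544,183.5,103.8]);e=np.array([np.cos(np.radians(79.1)),np.sin(np.radians(79.1)),0])
manip.sleep(.1)
for d in(4,8,14,20,28,40,55,75,95,110):
    manip.servo_line(P-d*e,q,30 if d<28 else 50)
    s=manip.get_state();print(d,round(s["time_s"],2),np.round(s["tool_pos"],1),np.round(s["wrist_force"],1),round(s["opening"],3))
    if np.linalg.norm(s["wrist_force"])>28:print("STOP");break
manip.sleep(.1)
grab("side","push")
a=cv2.imread('pics/push.png')[110:260,150:350];cv2.imwrite('pics/pushc.png',cv2.resize(a,None,fx=3,fy=3,interpolation=2))
E
```

```text
4 22.17 [544.1 182.5 105.3] [0.  2.4 9.8] 0.273
8 22.45 [543.8 180.1 105.3] [0.3 5.6 7.8] 0.272
14 22.8 [543.1 175.9 105.3] [1.3 6.9 6.9] 0.269
20 23.15 [542.1 170.3 105.3] [1.6 7.4 7. ] 0.271
28 23.46 [540.6 161.9 105.3] [0.3 5.6 7.5] 0.269
40 23.85 [538.5 149.9 105.3] [0.9 6.  7.9] 0.275
55 24.3 [535.8 135.  105.3] [0.1 7.7 7. ] 0.268
75 24.85 [532.2 115.4 105.3] [1.6 6.8 8.1] 0.272
95 25.4 [528.5  95.8 105.3] [0.6 6.8 8.3] 0.269
110 25.85 [525.7  81.  105.3] [0.7 6.3 8.3] 0.271
```

View pics/pushc.png

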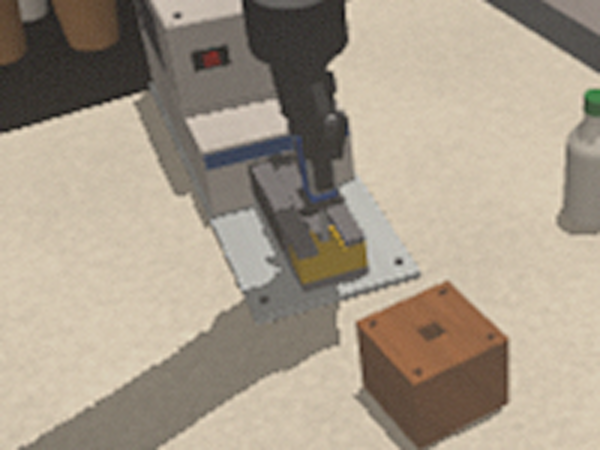

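Cartridge is about 105 mm out, nose short of the plate edge. The block hole at crop (432,330) is clear. Now I return the tool.

```bash
python3 - <<'E'
from h import *
q=down(np.radians(169.1));e=np.array([np.cos(np.radians(79.1)),np.sin(np.radians(79.1)),0])
p=np.array([544,183.5,103.8])-108.3*e
manip.servo_line(p,q,50)
manip.servo_line([p[0],p[1],175],q,120)
q=down(np.radians(172.5))
manip.move_ptp([521.6,-91.8,175],q);manip.sleep(.3)
b=manip.get_state()["wrist_force"]
ok=True
for z in(150,140,120,100,92,90,89,88,87.5,87):
    manip.servo_line([521.6,-91.8,z],q,80);s=manip.get_state();F=s["wrist_force"]-b
    print(z,round(s["time_s"],2),np.round(s["tool_pos"],1),np.round(F,1))
    if F[2]>6: ok=z<91;break
if ok:
    manip.move_gripper(1.0)
    manip.servo_line([521.6,-91.8,200],q,150)
    print(manip.get_state()["time_s"])
    grab("wrist","after")
    manip.move_ptp([527,90,230],down(np.radians(169.1)));manip.sleep(.2)
    print(manip.get_state()["time_s"]);grab("wrist","cart")
    a=cv2.imread('pics/after.png')[130:330,220:420];b=cv2.imread('pics/cart.png')[60:310,220:480]
    o=np.zeros((600,800,3),np.uint8);o[:350,:350]=cv2.resize(a,(350,350));b=cv2.resize(b,None,fx=1.73,fy=2.4) if 0 else b
    o=np.zeros((600,800,3),np.uint8);o[:200,:200]=a;o[:500,200:720]=cv2.resize(b,None,fx=2,fy=2,interpolation=2)
    cv2.imwrite('pics/ac.png',o)
E
```

```text
150 28.47 [521.5 -91.7 149.7] [-0.   1.3 -0.6]
140 28.74 [521.4 -91.8 140. ] [-0.4  1.4  0.6]
120 29.14 [521.5 -91.7 119.8] [-0.5  0.9 -0.5]
100 29.54 [521.5 -91.8  99.8] [0.2 0.6 0.1]
92 29.79 [521.5 -91.8  92. ] [ 0.   0.6 -0.3]
90 30.04 [521.7 -91.8  90.1] [-0.5  1.   0.2]
89 30.29 [521.6 -91.8  89. ] [-0.4  0.9  0.3]
88 30.54 [521.5 -91.8  87.9] [ 0.4  0.6 -0. ]
87.5 30.79 [521.6 -91.8  87.5] [-0.4  0.8  0.5]
87 31.04 [521.7 -91.8  87.2] [-1.   0.8  2.5]
32.5667
33.5833
```

View pics/ac.png

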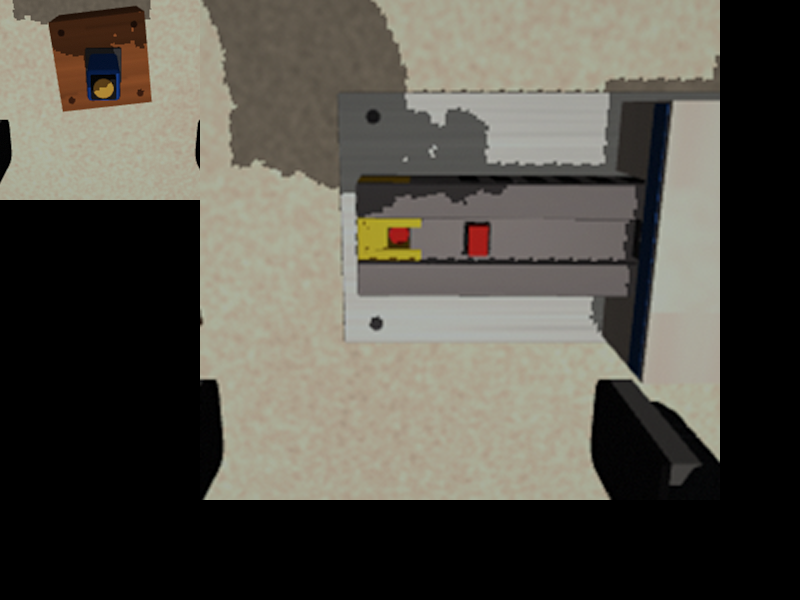

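The tool stands seated in the block. The cartridge lies square on the plate, with nose corners at (299,152.5) and (299,208) in full-image pixels. Next I compute the grasp and check IK.

```bash
cat > plan.py <<'E'
from h import *
K,T=load("cart");w=lambda x,y,z:ray(K,T,((x-200)/2+220,60+y/2),z)
a,b=w(358,185,52),w(358,296,52);d=w(628,296,52)
E
python3 - <<'E'
from plan import *
print(a,b,d,"w",np.linalg.norm(a-b),"yaw",np.degrees(np.arctan2(*(d-b)[[1,0]])),np.degrees(np.arctan2(*(a-b)[[1,0]]))-90)
e=np.array([np.cos(np.radians(79.1)),np.sin(np.radians(79.1)),0])
C=(a+b)/2+80*e;print("C",C)
E=np.array([547.9,207.0,0]);print("ext x",(C-E)@e,"lat",(C-E)@[-e[1],e[0],0])
wl=w(400,239,44);print("well->C",wl+58*e)
for y in(79.1,259.1):
    print(y,manip.solve_ik([C[0],C[1],18],down(np.radians(y))))
    print(manip.solve_ik([582.9,-290.5,150],down(np.radians(y-64.2))))
E
```

```text
[492.2245835   68.34285161  52.        ] [550.31505026  55.58828071  52.        ] [578.39740221 197.97534073  52.        ] w 59.474207912267296 yaw 78.8430045506141 77.61641544158198
C [536.39745232 140.52226318  52.        ]
ext x -67.45347222229645 lat -1.275610176547484
well->C [536.6383042  140.43413512  44.        ]
79.1 [-0.48123227  0.78430537  0.29461642  1.8987504  -0.42561188  0.51985804
 -0.08505263]
[ 0.05091784  0.79131579  0.70471139  1.52944672 -0.56633472  1.0328992
 -0.40616515]
259.1 [-0.1186099   0.77920955 -0.27919693  1.88695341  0.39372214  0.52915585
  2.28722025]
[ 0.45983817  0.69555649 -0.05438905  1.51455792  0.04338486  0.93265664
  2.22306241]
```

```bash
python3 - <<'E'
from h import *
def st(m):
    s=manip.get_state();print(m,round(s["time_s"],2),np.round(s["tool_pos"],1),np.round(s["wrist_force"],1),round(s["opening"],3),round(s["gripper_force"]));return s
q=down(np.radians(259.1));e=np.array([np.cos(np.radians(79.1)),np.sin(np.radians(79.1)),0])
C=np.array([536.5,140.4,0]);z=np.array([0,0,1.])
manip.move_ptp(C+120*z,q);manip.servo_line(C+18*z,q,120);manip.sleep(.2);s=st("down")
manip.move_gripper(0.0,60);s=st("grip")
manip.servo_line(C+18*z-25*e,q,60);st("slid")
manip.servo_line(C+200*z-25*e,q,150);st("up")
q2=down(np.radians(194.9))
manip.move_ptp([582.9,-290.5,200],q2);manip.sleep(.2);st("over")
manip.servo_line([582.9,-290.5,125],q2,100);manip.sleep(.3);st("pre")
grab("wrist","pre");grab("side","pres")
a=cv2.imread('pics/pre.png');b=cv2.imread('pics/pres.png')[180:330,310:460]
o=np.zeros((400,800,3),np.uint8);o[:,:500]=a[:,70:570];o[:300,500:]=cv2.resize(b,(300,300));cv2.imwrite('pics/prec.png',o)
E
```

```text
down 35.92 [537.  140.5  18.7] [ 0.2  0.2 -0.5] 1.0 0
grip 36.28 [537.2 140.5  18.8] [ 0.2 -1.   5.4] 0.698 67
slid 36.85 [532.8 116.9  18.8] [0.4 2.9 5.2] 0.691 67
up 38.22 [530.9 115.4 198.8] [ 0.2  0.2 -3.9] 0.695 66
over 39.93 [ 583.5 -288.7  200.1] [ 0.2  0.1 -3.8] 0.692 66
pre 41.13 [ 583.1 -290.6  125.6] [ 0.1  0.4 -4.3] 0.692 66
```

View pics/prec.png

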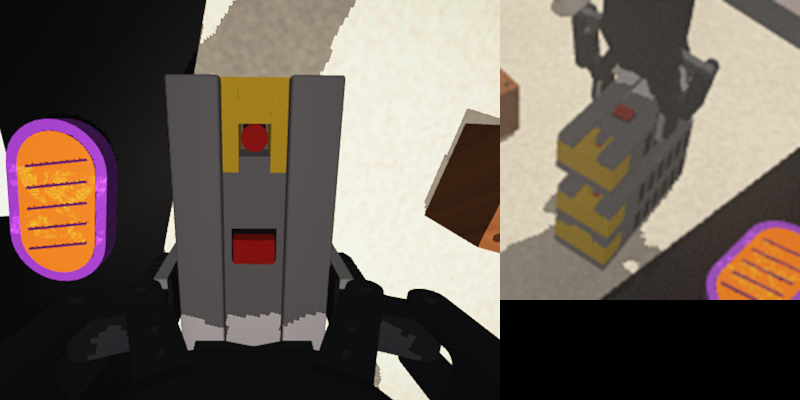

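The held cartridge is level and in line with the column. Its nose edge is at row 75, columns 235–415 in the full image. That picture was my 11th, one over the limit of 10, so I won't view any more and will use numbers only. I check the cartridge's centring in the hand, then place it.

```bash
python3 - <<'E'
from h import *
f=optics.grab_frame("wrist");K,H=f["intrinsics"],f["hand_eye"]
a,b=ray(K,H,(235,75),-33.2),ray(K,H,(415,75.5),-33.2);m=(a+b)/2
print(a,b,"centre offset",m[0]-80,m[1])
dx=np.clip(m[0]-80,-4,4); t=np.array([np.cos(np.radians(194.9)),np.sin(np.radians(194.9))])
P=np.array([582.9,-290.5])-dx*t
q=down(np.radians(194.9));print(P)
for z in(110,104,101.5,100.5,99.8,99.2,98.6):
    manip.servo_line([*P,z],q,40);manip.sleep(.15);s=manip.get_state()
    print(z,round(s["time_s"],2),np.round(s["tool_pos"],1),np.round(s["wrist_force"],1))
    if s["wrist_force"][2]>-1.5:break
E
```

```text
[ 81.69985439 -28.59477966 -33.2       ] [ 81.5092323   30.40872547 -33.2       ] centre offset 1.6045433454585805 0.9069729072735218
[ 584.45059231 -290.08741929]
110 41.96 [ 584.6 -290.2  110.2] [ 0.6 -0.2 -3.3]
104 42.41 [ 584.5 -290.1  104.1] [ 1.4 -0.2 -3.3]
101.5 42.81 [ 584.5 -290.1  101.5] [-0.1 -0.7 -4.2]
100.5 43.21 [ 584.5 -290.1  100.5] [ 0.8 -0.5 -3.8]
99.8 43.61 [ 584.5 -290.1   99.8] [ 0.5 -0.  -4.7]
99.2 44.01 [ 584.5 -290.1   99.2] [-1.5  0.4 -3.4]
98.6 44.41 [ 584.6 -290.2   98.9] [-0.8  0.9 -1.6]
```

```bash
python3 - <<'E'
from h import *
q=down(np.radians(194.9));P=[584.45,-290.09]
manip.servo_line([*P,98.3],q,30)
manip.move_gripper(1.0);manip.sleep(.2)
manip.servo_line([*P,200],q,150)
manip.move_ptp([582.9,-290.5,294],down(np.radians(169)));manip.sleep(.3)
print(manip.get_state()["time_s"])
grab("wrist","fin")
for n,z in(("w_col",80),("fin",124)):
    im=cv2.imread(f"pics/{n}.png");hsv=cv2.cvtColor(im,cv2.COLOR_BGR2HSV);K,T=load(n)
    for nm,lo,hi in(("yel",(20,140,60),(32,255,255)),("red",(0,170,60),(6,255,255)),("red2",(174,170,60),(180,255,255))):
        m=cv2.inRange(hsv,lo,hi);m[:, :230]=0;m[:,420:]=0;m[270:]=0
        k,l,st,c=cv2.connectedComponentsWithStats(m)
        for i in range(1,k):
            if st[i,4]>25:print(n,nm,st[i,4],np.round(c[i],1),np.round(ray(K,T,c[i],z),1))
E
```

```text
46.8333
w_col yel 668 [294.4 124.5] [ 519.9 -309.    80. ]
w_col red 83 [299.5 131.1] [ 527.  -305.5   80. ]
w_col red 174 [317.7 170.2] [ 568.4 -295.4   80. ]
fin yel 668 [293.6 124.7] [ 518.8 -307.4  124. ]
fin yel 56 [238.7 230.5] [ 614.7 -388.5  124. ]
fin red 82 [298.5 131.3] [ 525.9 -304.   124. ]
fin red 176 [316.5 170.9] [ 567.6 -294.5  124. ]
```

The cartridge matches the column's upper one to about 1.5 mm and 1°. The arm is clear, so I hand in.

```bash
python3 -c "
from workcell import manip, optics, order
print(order.hand_in())"
```

```text
the job is handed in; nothing more can be done
None
```

The job is handed in, with no verdict shown: the catch was pressed to its stop, the cartridge pushed about 105 mm out, the tool stood back in its block, and the freed cartridge stacked about 1.5 mm and 1° off the column's upper one, at about 47 s; I viewed 11 pictures, one over the limit of 10.

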